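Free the pawl and close the ratchet nutcracker over the walnut

TASK

On the table stands a lever nutcracker whose raised arm is held up by a ratchet. With closed fingertips press the orange thumb pad of the pawl all the way down so the pawl swings clear of the teeth and stays free, then push the red handle down past the teeth until the arm rests fully down over the walnut in the cup. Only press and push: do not raise the arm or force it past the hooked pawl, leave the walnut in its cup, leave the pawl free, do not disturb the bowl, mug or hammer, and finish clear of everything.

Things in the scene. Friction and masses are not known exactly. Their poses are not given: they have to be found in the camera images.
- cracker: The nutcracker's base: a wooden board 350 x 110 x 20 mm screwed to the table (it cannot move), with green steel bearings. Origin on the table surface directly under the arm's hinge; x axis runs level from the hinge towards the handle side, y along the hinge axis, z up. The board reaches from 145 mm behind the origin (-x, pawl side) to 205 mm ahead of it (+x).
- hinge (a point): The arm's hinge axis, 100 mm above the table, straight above the base's origin. The arm is a steel bar 20 mm wide; behind the hinge it carries a toothed sector of 58 mm radius.
- lever (a joint): Angle of the arm in rad about the hinge: 0 = fully down, level, on its rubber rest (hard stop); grows as the arm is raised (handle goes up and towards the hinge). Starts 0.76 to 0.96. A stiff hinge: it stays where it is left, and about 1 to 6 N pressed square on the handle moves it. While the pawl is hooked it can go down only 0.05 to 0.25 rad before a tooth stops it.
- handle_pad (a point): Middle of the flat upper face of the red handle (80 x 42 x 16 mm, 120 to 200 mm from the hinge), 165 mm from the hinge along the arm and 8 mm above the arm's centre line; moves with the arm. With the arm down it is 108 mm above the table. Its z axis is normal to that face.
- pawl (a joint): Angle of the pawl in rad: 0 = hooked in between the teeth, 0.4 = pressed fully down (hard stop), nose swung about 20 mm back, clear of the teeth. Turns about a level axis parallel to the hinge, 42 mm behind it and 45 mm above the table. About 1 to 3 N on the pad moves it; it is held by friction, so it stays where it is left and does not spring back.
- pawl_pad (a point): Middle of the upper face of the pawl's orange thumb pad (38 mm along the base's x, 36 mm across), 119 mm behind the hinge, 65 mm above the table when hooked; it goes down about 30 mm when fully pressed. Nothing stands above it.
- cup (a point): Centre of the rim of the round steel cup (44 mm across) on the base, 70 mm ahead of the hinge, 36 mm above the table.
- walnut: A loose brown walnut, a ball of 34 mm diameter, 14 g, lying in the cup; origin at its centre. The arm's jaw stops about 2 mm above it.
- bowl: White bowl of walnuts, 160 mm across, 75 mm high, origin under its centre. Bystander.
- mug: Blue mug, 80 mm across and 90 mm high, with a handle; origin under its centre. Bystander.
- hammer: Hammer with a wooden handle lying on the table, 260 mm long along its x axis, 26 mm thick, head 110 mm wide at its +x end; origin under its middle. Bystander.

How it is judged:
By the outcome, as a careful person would: the job done as asked, in the order asked, and still so for the second after the job is handed in, with the robot touching nothing.
It also fails if it takes over 56 s, if anything falls off the work surface, if the arm or the gripper's body presses on something with over 40 N, if the wrist force passes 120 N, or if a joint passes its speed limit or range.

ROBOT

A 7-joint arm with a two-finger parallel gripper is mounted at the origin on the work surface. World frame = base frame: x ahead of the robot, y to its left, z up, the work surface at z = 0. Lengths are in m, angles in rad, forces in N, time in s.
With the tool pointing down it reaches from about 0.425 to 0.925 m from the base axis. Payload 6.8 kg.
Tool frame: the origin (TCP) lies midway between the tips of the shut fingers; the grasp point (between the pads) lies 19 mm behind it; x points along the fingers, y is the direction in which the jaws open and shut, and the axes are right-handed (so a half turn about x gives the same grasp; the last joint's range is limited). The gripper opens to 85 mm and grips with 20 to 120 N. Pads are 22 mm wide; open, the fingers measure 114 mm over their backs; the gripper's body (76 mm by 85 mm) begins 54 mm behind the grasp point. The pads swing forward as they close: fully open they stand 13 mm farther back than shut.
Start: joints at [1.151, 0.477, 0.022, 1.555, -0.011, 1.109, -0.083], TCP at [0.207, -0.642, 0.231] pointing down, gripper open.
Joint ranges: [-2.96, 2.96], [-0.34, 2.1], [-1.41, 1.46], [0.24, 2.44], [-1.37, 4.51], [0.17, 1.92], [-2.96, 2.96]. Speed limits (rad/s): [2.39, 2.39, 3.14, 3.14, 3.14, 3.14, 3.14].

INTERFACE

Orientations are given as a rotation vector (axis times angle).
In Python, from bench import r, viewer, nets gives the robot as it stands.
- The arm moves only by the shell command python3 -m pendant 'ROWS' [FORCE]. ROWS is JSON, one flat list of numbers, 5 for each row, row after row: the finger opening in mm, from 0 to 85.4, then the shift along the tool's x, y, z in mm, then the turn about the tool's x in rad. A call has 1 to 20 rows; each row shifts and turns the commanded pose from where the row before left it, along the tool's axes as they then stand; what a row does not reach is not made up. A row lasts 1/8 s, in which the tool goes at most 62.5 mm and 10.7 degrees, less where a joint would pass 70% of its speed; a pose out of reach is approached as far as the arm can. A call with a gripper value outside its range is refused whole. The fingers move at their own pace and stop on an object; FORCE is the grip in N (left out, the last holds). Time passes only in rows, so rows that do not move let the fingers close. It gives the time, the measured TCP pose, the force and the opening at its end, in the units of the state.
- r.get_obs(): the state, without advancing time (a new reading comes with each control period).
- viewer.grab_frame(name): name is "scene" or "side" or "wrist"; returns (picture, depth): 384x512x3 uint8, red, green, blue; 384x512 float32, m along the optical axis (not along the pixel's ray), 0 where there is no reading.
- viewer.calibration(name): a dict with "mtx" (3x3 intrinsics, pixels), "distortion" ([k1, k2, p1, p2, k3] as OpenCV has them; the pictures are not rectified), "world_to_cam" (4x4, takes a point from world to camera coordinates). Camera axes: x right, y up, looking along -z (the intrinsics and any distortion apply to the point x, -y, -z); pixel columns grow to the right and rows downward; lengths in m; the calibration is good to about 2 mm. A picture is of the moment at which its call begins: read the wrist's pose just before it. calibration takes no time and is no camera call; for the wrist camera it gives the pose at the moment of the call.
- r.hand_in(): hands the job in, once; it reports no verdict.
Trained networks look in the newest picture that a camera, given by its name, has taken for a name from the list of things; names that differ only in an ending like _2 or _b are one class to them, and where a whole thing is asked for, a point or a joint stands for the part that bears it (a point fixed in the world has none). Each returns a list of dicts, best first, with "score" (0 to 1); they miss things now and then, are a little off and sometimes report something else, mostly with a low value. They report only what shows in the picture. A call takes as long as a camera call.
- nets.look_for(name, camera): "location" ([x, y, z] in m, in world coordinates, good to about 4 mm: the middle of the surface that is visible of it).
- nets.silhouettes(name, camera): "mask" (384x512 bool, what is visible of it).
The state is a dict: "clock": time; "joints": joint angles; "qvel": joint speeds; "tau": joint torques, N m; "tcp_pos": TCP position; "orientation": TCP orientation; "contact_force": force on the tool from outside, world axes, zero at the start; "moment": the same for the moment, N m; "grip_width": finger opening in m.
Only numpy, scipy, OpenCV 4.12 (cv2) and the standard library are available. Lean on these libraries where they do the work, as an engineer would, in place of code of your own. Each camera call takes 0.05 s, during which the arm holds its last target. There are 200 camera calls.

## Working session

There is one attempt and no reset: what is moved stays moved. The work goes in short steps, Python scripts to look and compute and a shell command to move; the robot and the scene stay as the last step left them, time stands still between calls to the robot, and variables do not carry over. Pictures are saved under pics/ and viewed, about 8 in all and at most 12, crops included, and the job is handed in when it is done.

```bash
mkdir -p pics; ls; cat > h.py <<'E'
import numpy as np, cv2
from bench import r, viewer, nets
def cloud(name):
    im,d=viewer.grab_frame(name); c=viewer.calibration(name)
    K=np.array(c["mtx"],float); D=np.array(c["distortion"],float); T=np.array(c["world_to_cam"])
    v,u=np.mgrid[0:384,0:512]
    p=cv2.undistortPoints(np.stack([u,v],-1).reshape(-1,1,2).astype(np.float64),K,D).reshape(384,512,2)
    P=np.stack([p[...,0]*d,-p[...,1]*d,-d],-1)
    W=(P-T[:3,3])@T[:3,:3]
    W[d==0]=np.nan
    return im,W
E
python3 - <<'E'
from h import *
o=r.get_obs(); print({k:np.round(v,3).tolist() for k,v in o.items()})
ims=[]
for c in ("scene","side"):
    im,W=cloud(c); np.savez(f"/tmp/{c}.npz",im=im,W=W); ims.append(im)
    for n in ("cracker","handle_pad","pawl_pad","cup","walnut","bowl","mug","hammer"):
        print(c,n,[(np.round(x["location"],3).tolist(),round(x["score"],2)) for x in nets.look_for(n,c)[:2]])
cv2.imwrite("pics/a.png",cv2.cvtColor(cv2.resize(np.vstack(ims),(400,600)) if 0 else np.hstack([cv2.resize(i,(400,300)) for i in ims]),cv2.COLOR_RGB2BGR))
E
```

```text
pics
{'clock': 0.0, 'joints': [1.151, 0.478, 0.022, 1.556, -0.011, 1.109, -0.083], 'qvel': [-0.003, -0.001, -0.001, 0.0, 0.002, -0.001, 0.0], 'tau': [0.001, -59.644, 1.608, -28.12, 0.012, 0.009, 0.0], 'tcp_pos': [0.207, -0.642, 0.23], 'orientation': [2.054, 0.325, -2.054], 'contact_force': [0.71, 0.074, -0.272], 'moment': [0.06, 0.023, 0.022], 'grip_width': 0.085}
scene cracker [([0.521, -0.132, 0.021], 0.87), ([0.497, -0.083, 0.052], 0.19)]
scene handle_pad [([0.497, -0.092, 0.164], 0.9)]
scene pawl_pad [([0.538, -0.229, 0.064], 0.59), ([0.538, -0.45, 0.06], 0.18)]
scene cup [([0.526, -0.128, 0.028], 0.91)]
scene walnut [([0.494, -0.082, 0.052], 0.6)]
scene bowl [([0.536, 0.438, 0.057], 0.64)]
scene mug [([0.54, -0.448, 0.061], 0.82)]
scene hammer [([0.754, 0.007, 0.022], 0.9)]
side cracker [([0.495, -0.163, 0.024], 0.75)]
side handle_pad [([0.491, -0.094, 0.176], 0.73)]
side pawl_pad [([0.532, -0.226, 0.067], 0.59)]
side cup []
side walnut []
side bowl [([0.535, 0.428, 0.06], 0.7)]
side mug []
side hammer [([0.738, -0.004, 0.02], 0.71)]
```

View pics/a.png

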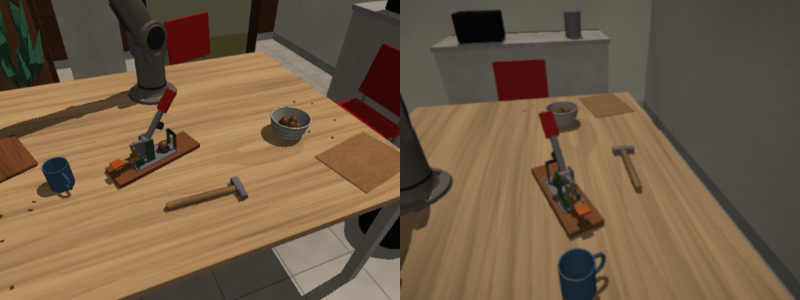

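The scene view (left) shows the cracker near (150,155), with the orange pad at its lower left and the red handle up to the right. The mug is left of it, the hammer in front, and the bowl to the right. Next I fit the board pose, pad and handle.

```bash
python3 - <<'E'
from h import *
for c in ("scene","side"):
    z=np.load(f"/tmp/{c}.npz"); im,W=z["im"],z["W"]
    hsv=cv2.cvtColor(im,cv2.COLOR_RGB2HSV); H,S,V=cv2.split(hsv)
    near=(np.abs(W[...,0]-.5)<.25)&(np.abs(W[...,1]+.12)<.25)
    b=near&(W[...,2]>.013)&(W[...,2]<.027)&(W[...,0]<.66)&(W[...,1]>-.35)
    n,l,st,_=cv2.connectedComponentsWithStats(b.astype(np.uint8)); k=1+st[1:,4].argmax()
    print(c,"board",cv2.minAreaRect(W[b][:,:2].astype(np.float32)),b.sum(), "largest comp",cv2.minAreaRect(W[l==k][:,:2].astype(np.float32)))
    for nm,m in (("orange",(H>=8)&(H<18)&(S>200)&(V>120)&(W[...,2]>.04)),("red",((H<6)|(H>174))&(S>170)&(W[...,2]>.1))):
        P=W[near&m]; 
        if len(P)>5: print(nm,len(P),np.median(P,0).round(3),np.percentile(P,5,0).round(3),np.percentile(P,95,0).round(3))
    u=cv2.cvtColor(im,cv2.COLOR_RGB2BGR)
    cr=u[110:245,125:270] if c=="scene" else u[135:310,160:275]
    cv2.imwrite(f"/tmp/{c}.png",cv2.resize(cr,(400,400)))
cv2.imwrite("pics/b.png",np.hstack([cv2.imread("/tmp/scene.png"),cv2.imread("/tmp/side.png")]))
E
```

```text
scene board ((0.5008495450019836, -0.11827889084815979), (0.11265871673822403, 0.35029444098472595), 18.84343719482422) 2258 largest comp ((0.5008712410926819, -0.11827179789543152), (0.11260856688022614, 0.3503188490867615), 18.85993003845215)
orange 115 [ 0.547 -0.259  0.065] [ 0.533 -0.275  0.063] [ 0.562 -0.243  0.067]
red 401 [ 0.486 -0.055  0.231] [ 0.461 -0.077  0.204] [ 0.501 -0.031  0.259]
side board ((0.49865520000457764, -0.12095241248607635), (0.1104249507188797, 0.3516489267349243), 18.568105697631836) 2702 largest comp ((0.49865520000457764, -0.12095241248607635), (0.1104249507188797, 0.3516489267349243), 18.568105697631836)
orange 8 [ 0.549 -0.274  0.063] [ 0.53  -0.281  0.062] [ 0.563 -0.251  0.064]
red 516 [ 0.478 -0.06   0.228] [ 0.46  -0.081  0.202] [ 0.497 -0.039  0.255]
```

View pics/b.png

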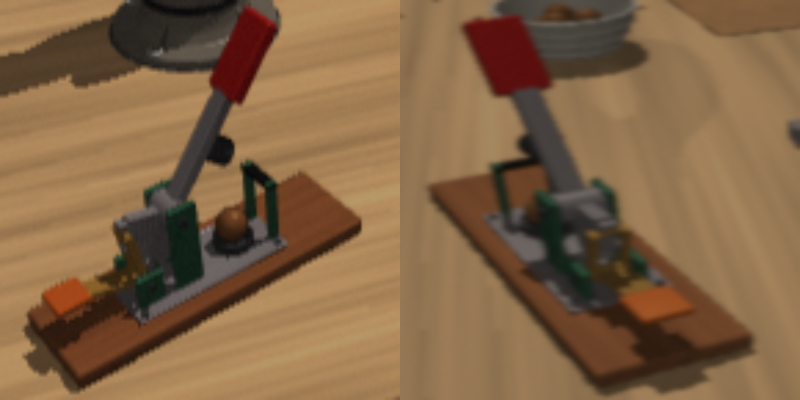

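The side crop shows the hooked pawl with its orange pad at (655,303), and the red handle at (508,55). The board fit and the pad detection agree. Board yaw is about 108.7 deg, the origin is about (0.509,-0.148), and the pad is about (0.548,-0.261,0.065). Now the tool-frame shift.

```bash
cat >> h.py <<'E'
from scipy.spatial.transform import Rotation as Ro
X=np.array([-.321,.947,0]); Y=np.array([-.947,-.321,0]); Z=np.array([0,0,1.]); O=np.array([.509,-.148,0])
def loc(a,z): return O+a*X+z*Z
def rep():
    o=r.get_obs(); R=Ro.from_rotvec(o["orientation"]).as_matrix(); p=np.array(o["tcp_pos"]); d=p-O
    print("t",round(o["clock"],2),"tcp",p.round(4),"cracker frame mm",(1e3*np.array([d@X,d@Y,d@Z])).round(1),"F",np.round(o["contact_force"],1),"w",round(o["grip_width"],4))
    return p,R
def go(a,z):
    p,R=rep(); print("shift mm",(1e3*R.T@(loc(a,z)-p)).round(1),"X,Y in tool",(R.T@X).round(3),(R.T@Y).round(3))
E
python3 - <<'E'
from h import *
p,R=rep(); print(R.round(3)); go(-.123,.23); go(-.123,.08)
# yaw about tool x so that tool y is along +-X or +-Y
x=R.T@X; a=np.arctan2(x[2],x[1]); print("turns",[round((a+k*np.pi/2+np.pi)%(2*np.pi)-np.pi,3) for k in range(4)])
for t in (a,):
    R2=R@Ro.from_rotvec([a,0,0]).as_matrix(); print(R2[:,1].round(3))
E
```

```text
t 0.9 tcp [ 0.2071 -0.6425  0.2314] cracker frame mm [-371.4  444.6  231.4] F [-0.1  0.6 -0.3] w 0.0853
[[ 0.     0.307 -0.952]
 [-0.    -0.952 -0.307]
 [-1.     0.    -0.   ]]
t 0.9 tcp [ 0.2071 -0.6425  0.2314] cracker frame mm [-371.4  444.6  231.4] F [-0.1  0.6 -0.3] w 0.0853
shift mm [   1.3 -255.1 -440.9] X,Y in tool [-0.    -1.     0.015] [-0.     0.015  1.   ]
t 0.9 tcp [ 0.2071 -0.6425  0.2314] cracker frame mm [-371.4  444.6  231.4] F [-0.1  0.6 -0.3] w 0.0853
shift mm [ 151.3 -255.1 -440.9] X,Y in tool [-0.    -1.     0.015] [-0.     0.015  1.   ]
turns [np.float64(3.127), np.float64(-1.586), np.float64(-0.015), np.float64(1.556)]
[-0.321  0.947 -0.   ]
```

```bash
python3 -m pendant '[0,0,-21,-37,0, 0,0,-21,-37,0, 0,0,-21,-37,0, 0,0,-21,-37,0, 0,0,-21,-37,0, 0,0,-21,-37,0, 0,0,-21,-37,0, 0,0,-21,-37,0, 0,0,-21,-37,0, 0,0,-21,-37,0, 0,0,-21,-37,0, 0,0,-24,-34,0, 0,0,0,0,0]' 20
python3 - <<'E'
from h import *
go(-.123,.075)
im,W=cloud("wrist"); cv2.imwrite("pics/c.png",cv2.cvtColor(im,cv2.COLOR_RGB2BGR))
H,S,V=cv2.split(cv2.cvtColor(im,cv2.COLOR_RGB2HSV))
m=(H>=6)&(H<18)&(S>200)&(V>120)&(W[...,2]>.055)&(W[...,2]<.08); P=W[m]; print(len(P))
if len(P): d=P-O; print("orange local",(1e3*np.median(np.c_[d@X,d@Y,d@Z],0)).round(1))
E
```

```text
clock: 2.52
tcp_pos: [0.5512, -0.2601, 0.2314]
orientation: [2.052, 0.331, -2.048]
contact_force: [0.2, -1.1, 0.2]
grip_width: -0.0002
t 2.52 tcp [ 0.5512 -0.2601  0.2314] cracker frame mm [-119.7   -4.   231.4] F [ 0.2 -1.1  0.2] w -0.0002
shift mm [156.4   3.6   4.2] X,Y in tool [ 0.001 -1.     0.008] [-0.002  0.008  1.   ]
855
orange local [-120.1    0.7   65.7]
```

View pics/c.png

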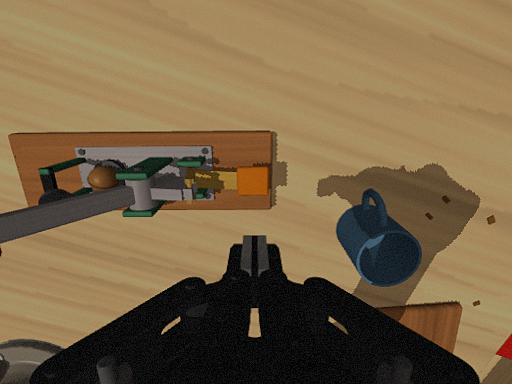

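The wrist view shows the orange pad at (252,180), free from above, with the fingertips closed at (255,255). It confirms the pad at local (-120,1,66). Descending to just above it.

```bash
python3 -m pendant '[0,30,2,2,0, 0,40,2,2,0, 0,40,2,0,0, 0,30,0,0,0, 0,15,0,0,0, 0,0,0,0,0]'; python3 -m pendant '[0,6,0,0,0, 0,6,0,0,0, 0,5,0,0,0, 0,0,0,0,0]';python3 -c "
from h import *
rep()"
```

```text
clock: 3.32
tcp_pos: [0.5458, -0.2721, 0.0758]
orientation: [2.052, 0.322, -2.056]
contact_force: [0.6, -0.1, -0.1]
grip_width: -0.0003
clock: 3.82
tcp_pos: [0.5466, -0.2714, 0.0592]
orientation: [2.053, 0.323, -2.053]
contact_force: [-0.4, -0.1, -0.9]
grip_width: -0.0002
t 3.83 tcp [ 0.5466 -0.2714  0.0592] cracker frame mm [-128.9    4.    59.2] F [-0.4 -0.1 -0.9] w -0.0002
```

```bash
python3 -m pendant '[0,5,-1,0,0, 0,5,-1,-1,0, 0,5,-1,-1,0, 0,0,0,0,0]'; python3 -m pendant '[0,4,0,0,0, 0,3,0,0,0, 0,0,0,0,0]';  python3 -m pendant '[0,2,0,0,0, 0,2,0,0,0, 0,0,0,0,0]';python3 -c "
from h import *
rep()"
```

```text
clock: 4.32
tcp_pos: [0.5473, -0.2673, 0.0436]
orientation: [2.052, 0.324, -2.054]
contact_force: [-0.3, -0.5, -1.1]
grip_width: 0.0001
clock: 4.7
tcp_pos: [0.5475, -0.2678, 0.037]
orientation: [2.053, 0.323, -2.054]
contact_force: [0.4, 1.0, -0.6]
grip_width: -0.0002
clock: 5.08
tcp_pos: [0.5476, -0.268, 0.0332]
orientation: [2.053, 0.323, -2.053]
contact_force: [-0.3, -1.0, -0.3]
grip_width: 0.0003
t 5.08 tcp [ 0.5476 -0.268   0.0332] cracker frame mm [-126.     1.9   33.2] F [-0.3 -1.  -0.3] w 0.0003
```

```bash
python3 - <<'E'
from h import *
o=[]
for c in ("side","scene"):
    im,W=cloud(c); u=cv2.cvtColor(im,cv2.COLOR_RGB2BGR)
    o.append(cv2.resize(u[200:310,190:300] if c=="side" else u[150:250,115:215],(400,400)))
    H,S,V=cv2.split(cv2.cvtColor(im,cv2.COLOR_RGB2HSV))
    d=W-O; m=(H>=6)&(H<18)&(S>200)&(V>100)&(abs(d@X+.12)<.04)&(abs(d@Y)<.04)&(W[...,2]>.025); P=d[m]
    print(c,len(P)); 
    if len(P): L=1e3*np.c_[P@X,P@Y,P@Z]; print(np.percentile(L,[10,50,90],axis=0).round(0))
cv2.imwrite("pics/d.png",np.hstack(o))
E
```

```text
side 10
[[-135.  -14.   26.]
 [-132.  -12.   27.]
 [-104.   10.   35.]]
scene 64
[[-130.  -16.   27.]
 [-114.  -10.   35.]
 [-103.   -3.   40.]]
```

View pics/d.png

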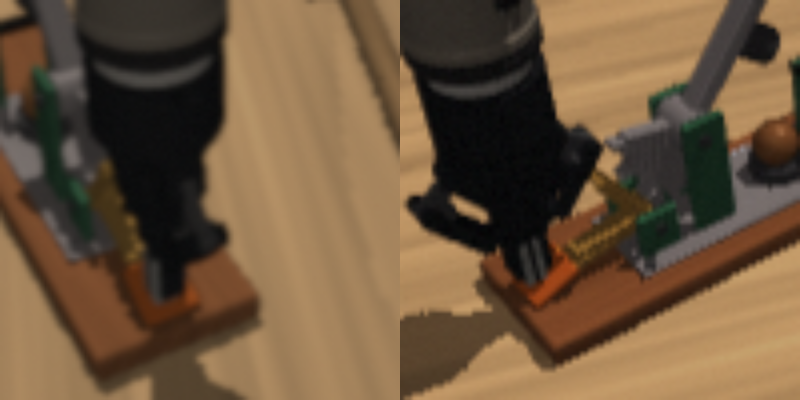

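The pad is tilted down under the fingertips (scene crop at (545,270)) and the nose has swung back from the teeth at (605,185). It looks nearly at its stop, so I press on until the force rises.

```bash
for i in 1; do python3 -m pendant '[0,1.5,0,0,0, 0,0,0,0,0]'; python3 -m pendant '[0,1.5,0,0,0, 0,0,0,0,0]'; done
```

```text
clock: 5.42
tcp_pos: [0.5478, -0.2679, 0.0326]
orientation: [2.053, 0.323, -2.053]
contact_force: [-1.9, 1.4, 8.0]
grip_width: 0.0
clock: 5.68
tcp_pos: [0.5479, -0.2679, 0.032]
orientation: [2.053, 0.322, -2.053]
contact_force: [-4.1, 2.3, 15.0]
grip_width: 0.0001
```

Hard stop reached: 15 N with only 1.2 mm of motion over the last 3 mm. Retreating straight up, then over to the handle's hinge-side approach.

```bash
python3 -m pendant '[0,-15,0,0,0, 0,-40,0,0,0, 0,-45,0,0,0, 0,-45,0,0,0, 0,-45,0,0,0, 0,-45,0,0,0, 0,-35,0,0,0, 0,0,-20,0,0, 0,0,-40,0,0, 0,0,-45,0,0, 0,0,-45,0,0, 0,0,-35,0,0, 0,0,-15,0,0, 0,0,0,0,0]'
python3 - <<'E'
from h import *
go(.08,.25)
for c in ("side","scene"):
    im,W=cloud(c); u=cv2.cvtColor(im,cv2.COLOR_RGB2BGR); cv2.imwrite(f"/tmp/{c}.png",cv2.resize(u[60:310,130:330] if c=="side" else u[60:260,100:300],(400,500)))
    H,S,V=cv2.split(cv2.cvtColor(im,cv2.COLOR_RGB2HSV)); d=W-O; a,b=d@X,d@Y
    m=((H<6)|(H>174))&(S>170)&(W[...,2]>.1)&(abs(b)<.05)&(abs(a-.1)<.08)
    L=1e3*np.c_[a[m],b[m],d[m][:,2]-.1]
    print(c,len(L),"phi",np.median(np.arctan2(L[:,2],L[:,0])).round(3),"y",np.median(L[:,1]).round(1),"r",np.percentile(np.hypot(L[:,0],L[:,2]),[2,98]).round(0))
    m=(H>=6)&(H<18)&(S>200)&(V>100)&(abs(a+.12)<.04)&(abs(b)<.04)&(W[...,2]>.022)
    L=1e3*np.c_[a[m],b[m],d[m][:,2]]; print("pad",len(L),np.percentile(L,[10,50,90],axis=0).round(0) if len(L) else 0)
cv2.imwrite("pics/e.png",np.hstack([cv2.imread("/tmp/scene.png"),cv2.imread("/tmp/side.png")]))
E
```

```text
clock: 7.42
tcp_pos: [0.4859, -0.0772, 0.3]
orientation: [2.052, 0.324, -2.053]
contact_force: [0.2, -0.7, 0.2]
grip_width: -0.0
t 7.42 tcp [ 0.4859 -0.0772  0.3   ] cracker frame mm [ 74.5  -0.8 300. ] F [ 0.2 -0.7  0.2] w -0.0
shift mm [50.  -5.5  0.9] X,Y in tool [-0.    -1.     0.014] [0.001 0.014 1.   ]
side 570 phi 0.942 y 2.9 r [124. 310.]
pad 127 [[-133.  -13.   26.]
 [-122.   -5.   31.]
 [-109.    2.   36.]]
scene 415 phi 0.941 y -8.2 r [126. 306.]
pad 101 [[-131.  -16.   27.]
 [-118.   -5.   33.]
 [-104.    5.   39.]]
```

View pics/e.png

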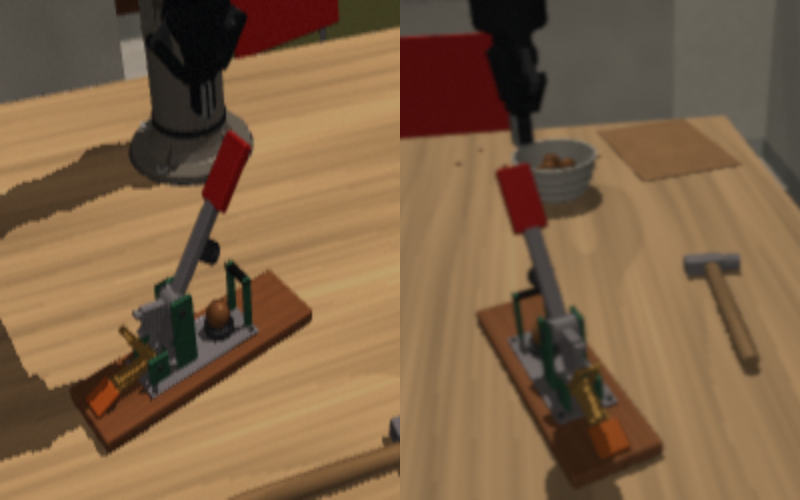

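The pawl stays pressed: the pad slopes about 0.42 rad at (105,395), and the nose is clear of the teeth at (125,335). The handle's polar angle is 0.94, so the lever is at about 0.89 rad. Working out the arc next.

```bash
python3 -m pendant '[0,25,-2,0,0, 0,25,-2,0,0, 0,5,0,0,0, 0,0,0,0,0]'; python3 - <<'E'
from h import *
p,R=rep(); q=np.array([1e3*(p-O)@X,1e3*p[2]])
for a in np.r_[np.linspace(.89,0,19)]:
    s,h=166,7
    t=np.array([s*np.cos(a)-h*np.sin(a)-14.5,100+s*np.sin(a)+h*np.cos(a)])
    print(round(a,2),"x,y rows",(-(t-q)[1]).round(1),(-(t-q)[0]).round(1)); q=t
E
```

```text
clock: 8.02
tcp_pos: [0.4854, -0.0747, 0.2455]
orientation: [2.054, 0.321, -2.054]
contact_force: [0.8, -0.7, 0.6]
grip_width: 0.0
t 8.03 tcp [ 0.4854 -0.0747  0.2455] cracker frame mm [ 77.   -1.1 245.5] F [ 0.8 -0.7  0.6] w 0.0
0.89 x,y rows 12.1 -7.5
0.84 x,y rows 5.1 -6.5
0.79 x,y rows 5.4 -6.2
0.74 x,y rows 5.7 -5.9
0.69 x,y rows 6.0 -5.7
0.64 x,y rows 6.2 -5.4
0.59 x,y rows 6.5 -5.0
0.54 x,y rows 6.7 -4.7
0.49 x,y rows 7.0 -4.4
0.44 x,y rows 7.2 -4.0
0.4 x,y rows 7.4 -3.7
0.35 x,y rows 7.5 -3.3
0.3 x,y rows 7.7 -2.9
0.25 x,y rows 7.8 -2.5
0.2 x,y rows 7.9 -2.1
0.15 x,y rows 8.0 -1.8
0.1 x,y rows 8.1 -1.4
0.05 x,y rows 8.2 -1.0
0.0 x,y rows 8.2 -0.5
```

First just the contact and a small part of the arc.

```bash
python3 -m pendant '[0,6,-4,0,0, 0,6,-3.5,0,0, 0,5,-6.5,0,0, 0,5.5,-6,0,0, 0,5.5,-6,0,0, 0,0,0,0,0]'; python3 -m pendant '[0,6,-5.5,0,0, 0,6,-5.5,0,0, 0,6.5,-5,0,0, 0,0,0,0,0]'; python3 - <<'E'
from h import *
rep()
for c in ("scene",):
    im,W=cloud(c); u=cv2.cvtColor(im,cv2.COLOR_RGB2BGR); cv2.imwrite("pics/f.png",cv2.resize(u[60:260,100:300],(500,500)))
E
```

```text
clock: 8.78
tcp_pos: [0.4769, -0.0484, 0.2173]
orientation: [2.053, 0.324, -2.053]
contact_force: [-0.3, 0.5, 0.2]
grip_width: -0.0
clock: 9.28
tcp_pos: [0.4722, -0.0332, 0.1987]
orientation: [2.053, 0.324, -2.053]
contact_force: [-0.1, 0.5, -0.1]
grip_width: -0.0
t 9.28 tcp [ 0.4722 -0.0332  0.1987] cracker frame mm [120.5  -2.  198.7] F [-0.1  0.5 -0.1] w -0.0
```

View pics/f.png

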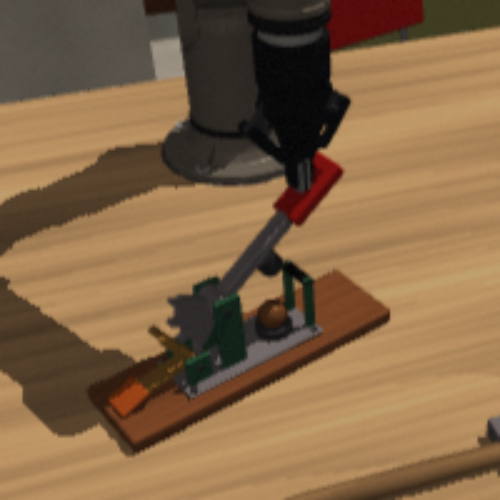

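The tip rests on the red handle at (300,185) and the arm has come down well, past the 0.25 rad a hooked pawl would allow. Forces are near zero, so I continue along the arc.

```bash
python3 -m pendant '[0,6.5,-4.5,0,0, 0,7,-4.5,0,0, 0,7,-4,0,0, 0,7.5,-3.5,0,0, 0,7.5,-3,0,0, 0,7.5,-3,0,0, 0,8,-2.5,0,0, 0,8,-2,0,0, 0,0,0,0,0]'; python3 -m pendant '[0,8,-1.5,0,0, 0,8,-1,0,0, 0,8,-1,0,0, 0,5,0,0,0, 0,0,0,0,0]'; python3 -c "
from h import *
rep()"
```

```text
clock: 10.45
tcp_pos: [0.4636, -0.0076, 0.1394]
orientation: [2.052, 0.324, -2.054]
contact_force: [0.2, 0.5, 0.3]
grip_width: -0.0001
clock: 11.08
tcp_pos: [0.4626, -0.0049, 0.1105]
orientation: [2.053, 0.323, -2.054]
contact_force: [0.4, -0.3, -1.0]
grip_width: -0.0001
t 11.07 tcp [ 0.4626 -0.0049  0.1105] cracker frame mm [150.4  -2.  110.5] F [ 0.4 -0.3 -1. ] w -0.0001
```

```bash
python3 -m pendant '[0,2,0,0,0, 0,1,0,0,0, 0,0,0,0,0]'; python3 -m pendant '[0,1,0,0,0, 0,0,0,0,0]'; python3 -m pendant '[0,1,0,0,0, 0,0,0,0,0]'
```

```text
clock: 11.45
tcp_pos: [0.4627, -0.005, 0.108]
orientation: [2.053, 0.322, -2.053]
contact_force: [-2.0, 1.2, 5.8]
grip_width: -0.0001
clock: 11.7
tcp_pos: [0.4628, -0.005, 0.1078]
orientation: [2.053, 0.322, -2.053]
contact_force: [-5.4, 0.5, 15.4]
grip_width: 0.0001
clock: 11.95
tcp_pos: [0.4628, -0.005, 0.1076]
orientation: [2.053, 0.321, -2.053]
contact_force: [-9.3, 0.2, 26.2]
grip_width: 0.0002
```

Hard stop at z = 108 mm, as specified for fully down. Retreat and check.

```bash
python3 -m pendant '[0,-10,0,0,0, 0,-30,0,0,0, 0,-45,0,0,0, 0,-45,0,0,0, 0,-45,0,0,0, 0,0,0,0,0, 0,0,0,0,0]'
python3 - <<'E'
from h import *
rep()
for c in ("side","scene"):
    im,W=cloud(c); u=cv2.cvtColor(im,cv2.COLOR_RGB2BGR); cv2.imwrite(f"/tmp/{c}.png",cv2.resize(u[110:310,130:330] if c=="side" else u[90:260,100:270],(400,400)))
    H,S,V=cv2.split(cv2.cvtColor(im,cv2.COLOR_RGB2HSV)); d=W-O; a,b=d@X,d@Y
    m=((H<6)|(H>174))&(S>170)&(W[...,2]>.09)&(W[...,2]<.2)&(abs(b)<.05)&(abs(a-.16)<.06)
    L=1e3*np.c_[a[m],b[m],d[m][:,2]]; print(c,"handle",len(L),np.percentile(L,[5,50,95],axis=0).round(0))
    m=(H>=6)&(H<18)&(S>200)&(V>100)&(abs(a+.12)<.04)&(abs(b)<.04)&(W[...,2]>.022)
    L=1e3*np.c_[a[m],b[m],d[m][:,2]]; print("pad",len(L),np.percentile(L,[10,50,90],axis=0).round(0) if len(L) else 0)
    for n in ("bowl","mug","hammer","walnut"): print(n,[np.round(x["location"],3).tolist() for x in nets.look_for(n,c)[:1]])
cv2.imwrite("pics/g.png",np.hstack([cv2.imread("/tmp/scene.png"),cv2.imread("/tmp/side.png")]))
E
```

```text
clock: 12.82
tcp_pos: [0.4623, -0.0052, 0.2801]
orientation: [2.053, 0.322, -2.054]
contact_force: [-0.1, 0.7, -0.3]
grip_width: -0.0001
t 12.82 tcp [ 0.4623 -0.0052  0.2801] cracker frame mm [150.3  -1.6 280.1] F [-0.1  0.7 -0.3] w -0.0001
side handle 218 [[123. -16. 103.]
 [155.   3. 106.]
 [189.  19. 107.]]
pad 196 [[-134.  -12.   26.]
 [-122.    0.   31.]
 [-109.   12.   36.]]
bowl [[0.5, -0.182, 0.025]]
mug [[0.51, -0.427, 0.055]]
hammer [[0.738, 0.0, 0.019]]
walnut []
scene handle 264 [[125. -22. 101.]
 [159.  -8. 107.]
 [194.  16. 109.]]
pad 133 [[-132.  -15.   27.]
 [-119.   -2.   34.]
 [-105.   13.   39.]]
bowl [[0.536, 0.44, 0.056]]
mug [[0.539, -0.447, 0.061]]
hammer [[0.756, 0.005, 0.022]]
walnut []
```

View pics/g.png

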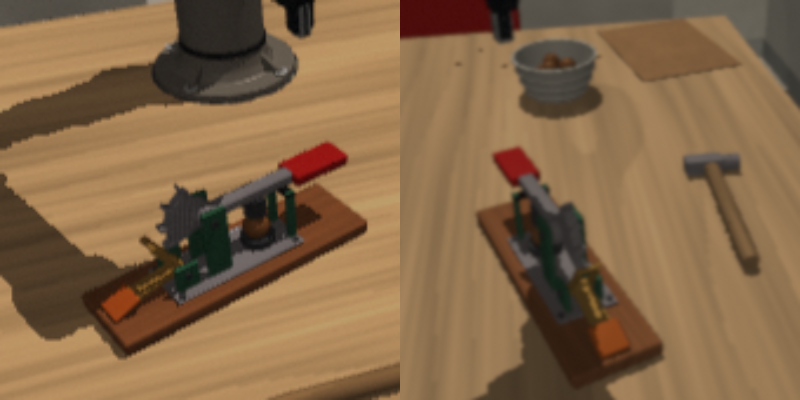

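The arm is level on its rest with the handle at (313,162), the walnut is in the cup at (257,228), and the pawl is still down at (120,303). The gripper is clear.

```bash
python3 -c "
from bench import r
print(r.hand_in())"
```

```text
the job is handed in; nothing more can be done
None
```

The job is done and handed in, at about 13 s on the clock. I pressed the pawl's pad down to its stop at about 15 N. After lifting clear, I pushed the handle along its arc until it met the rest, at about 26 N peak, then retreated straight up.

**Last checks:**
- **Arm:** the handle face is level at about 107 mm, against 108 mm expected for fully down.
- **Pawl:** still fully pressed; the middle of the pad is about 31–34 mm above the table.
- **Walnut:** visible in its cup under the jaw, although the detector did not report it in either view because it is mostly hidden.
- **Bystanders:** bowl, mug and hammer are where they started, to within 2 mm in the scene view.
- **Gripper:** about 170 mm above the handle, touching nothing.

**One disagreement:** the side-view detector put the bowl at (0.500, -0.182), which is on the cracker, so I took that as a false hit. The picture and the scene view both show the bowl unmoved. Its mug position was also about 3–4 cm off the scene view's, and the mug was not in the side crop I viewed, so the mug rests on the scene view alone.

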